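Set the dial and hold the keyed rotor home in a bench centrifuge

ROBOT

A 6-joint arm with a two-finger parallel gripper is mounted at the origin on the work surface. World frame = base frame: x ahead of the robot, y to its left, z up, the work surface at z = 0. Lengths are in mm, angles in rad, forces in N, time in s.
With the tool pointing down it reaches from about 350 to 775 mm from the base axis. Payload 7.3 kg.
Tool frame: the origin (TCP) lies between the finger pads; the fingertips stand 25 mm ahead of it and the grasp point (between the pads) lies 6 mm ahead of it; z points along the fingers, y is the line along which they close (so a half turn about z gives the same grasp; the last joint's range is limited). The gripper opens to 92 mm and grips with 3 to 60 N. Pads are 19 mm wide; open, the fingers measure 130 mm over their backs; the gripper's body (75 mm by 190 mm) begins 47 mm behind the grasp point.
Start: joints at [-1.248, 0.342, 1.524, -0, 1.275, -0.146], TCP at [237.227, -468.365, 251.741] pointing down, gripper open.
Joint ranges: [-2.53, 2.53], [-0.77, 2.02], [0.04, 2.7], [-1, 4.14], [0.28, 2.66], [-3.11, 3.11]. Speed limits (rad/s): [2.57, 2.57, 3.14, 3.14, 3.14, 3.14].

INTERFACE

Orientations are given as [roll, pitch, yaw] about the fixed x, y, z axes, in that order (R = Rz(yaw) Ry(pitch) Rx(roll)).
In Python, from plant import bot gives the robot as it stands.
- The arm moves only by the tool play_rows, never from a script. Its argument "commands" is a list of rows, each an object of numbers: "x", "y", "z": the shift along the tool's x, y, z in m; "twist": the turn about the tool's z in degrees. In form: [{"x": .., "y": .., "z": .., "twist": ..}, ...]. A call has exactly 8 rows; each row is the pose to reach, as a shift and turn from the pose commanded when the call began, along the tool's axes at that moment; what a row does not reach only later rows make up. A row lasts 1/10 s, in which the tool goes at most 50 mm and 8.59 degrees, less where a joint would pass 70% of its speed; a pose out of reach is approached as far as the arm can. A call with a gripper value outside its range is refused whole. "jaw" is the closure, from 0 (fully open) to 1 (shut), set as the call begins (left out, the last holds). The fingers move at their own pace and stop on an object; the grip force is fixed at half the most. Time passes only in rows, so rows that repeat a pose let the fingers close, or fill a call up. It gives the time, the measured TCP pose, the force, the opening and the grip force at its end, in the units of the state.
- bot.get_obs(): the state, without advancing time (a new reading comes with each control period).
- bot.capture(name): name is "scene" or "top" or "wrist"; returns a dict with "pixels" (420x560x3 uint8, red, green, blue), "fx", "fy", "cx", "cy" (pixels), "eye" and "rotation" of the camera in the world. Camera axes: x right, y down, z forward; pixel columns grow to the right and rows downward; lengths in mm; the calibration is good to about 2 mm. A picture is of the moment at which its call begins. There is no depth.
- bot.close_job(): hands the job in; it is judged then, once.
The state is a dict: "time": time; "joint_positions": joint angles; "dq": joint speeds; "tau": joint torques, N m; "tool_pos": TCP position; "tcp_rot": TCP orientation; "contact_force": force on the tool from outside, world axes, zero at the start; "moment": the same for the moment, N m; "grip_width": finger opening in mm; "finger_force": force on a finger pad.
Only numpy, scipy, OpenCV 4.12 (cv2) and the standard library are available. Lean on these libraries where they do the work, as an engineer would, in place of code of your own. Each camera call takes 0.05 s, during which the arm holds its last target. There are 200 camera calls.

TASK

First turn the centrifuge's speed dial until its pointer stands on the one long scale mark. Then lift the rotor out of its parking stand by its grip bar, put its shaft into the drive hub, turning it until the key drops into the keyway, and push it fully home against the spring in the hub until the disc sits on the hub. Finish while still gripping the rotor and holding it pressed down fully home (a colleague then locks it), with the dial still on its mark and the bottle, slide box and jar left alone.

Things in the scene. Friction and masses are not known exactly. Their poses are not given: they have to be found in the camera images.
- centrifuge: White bench centrifuge without its lid, fixed to the bench, on the left or on the right: a housing 170 mm (x) by 262 mm (y), its flat deck 70 mm high. Origin at the centre of its underside, z up. On the deck stand the drive hub (axis at y +55 mm) and the speed dial (axis at y -78 mm). Ring-shaped lid seal around the hub, 124 mm across, 6 mm high.
- dial_grip (a point): Speed dial: a black round skirt 44 mm across carrying an upright black grip bar 42 long, 14 wide, 32 mm tall, whose top is 112 mm above the bench. This point is on the dial's vertical axis, 10 mm below the bar's top (102 mm above the bench). x lies along the bar towards the pointer end (the half with the white line), z is up; it turns with the dial.
- dial (a joint): Angle of the dial, rad, 0 to 2.75, growing CLOCKWISE seen from above. Eleven black marks on the deck around it, 0.275 rad apart, the first at 0; ten are short (6 mm), the seventh, at 1.65 rad, is the one long mark (17 mm). Light friction (0.04 N m); it stays where it is left and starts between 0.25 and 1.0.
- hub_mouth (a point): Drive hub: upright steel cylinder 50 mm across, its flat top 90 mm above the bench. This point is the centre of the bore's mouth, level with that top; z up, x points along the keyway. Bore 18 mm across; keyway a slot beside it, 7.5 mm wide, reaching 14 mm from the axis, over the whole depth, seen from above. Stiff to turn (0.5 N m); keyway within 0.6 rad of the housing's x.
- plunger (a joint): Spring plunger at the bottom of the bore, travel in m, downward positive; at 0 its face is 28 mm below the hub's top. It takes 6 N to start it and 8.4 N at 0.008, where the rotor is fully home, its disc on the hub and its tip 36 mm deep. Let go, the rotor rises about 8 mm.
- rotor_grip (a point): Rotor, 0.17 to 0.29 kg: aluminium disc 80 mm across, 8 thick, with an upright grey grip bar on top, 44 long (x), 14 wide (y), 50 mm tall, and a steel shaft below. This point is the bar's centre, on the rotor's axis: 25 mm above the disc's top, 33 above its underside, 69 above the shaft's tip. z up, x towards the key. At the start upright in the stand, this point 88 mm above the bench.
- rotor: The same rotor; origin at the centre of the shaft's tip, same axes. Shaft 16 mm across, 36 long, the last 5 mm tapering to 10 mm. Key on its +x side, 5 mm wide, reaching 12.5 mm from the axis, from 12 mm above the tip up to the disc. A black rib 7 mm wide, 4 high on the disc's top, from the bar's end to the rim, stands exactly above the key. At the start x is within 0.8 rad of world x.
- stand: Parking stand, a grey plastic block 90 x 90 mm and 55 mm high, fixed to the bench; the rotor's shaft hangs loose in a round hole 30 mm across through its middle, the disc rests on its top. Origin at the centre of its underside.
- oil_bottle: Small amber bottle, 36 mm across, 85 mm tall, not to be disturbed. Origin at the centre of its underside.
- slide_box: Closed grey slide box, 85 x 100 x 30 mm, not to be disturbed. Origin at the centre of its underside.
- stain_jar: Glass jar with white lid, 60 mm across, 75 mm tall, not to be disturbed. Origin at the centre of its underside.

How it is judged:
By the outcome, as a careful person would: the job done as asked, in the order asked, and still so for the second after the job is handed in, while the arm keeps its last pose, push and grip.
It also fails if it takes over 51 s, if anything falls off the work surface, if the arm or the gripper's body presses on something with over 40 N, if the wrist force passes 120 N, or if a joint passes its speed limit or range.

## Working session

There is one attempt and no reset: what is moved stays moved. The work goes in short steps, Python scripts to look and compute and a tool call to move; the robot and the scene stay as the last step left them, time stands still between calls to the robot, and variables do not carry over. Pictures are saved under pics/ and viewed, at most 10 in all, crops included, and the job is handed in when it is done.

Besides the shell and the picture viewer there is one more tool, called by a JSON object that holds its "api" and its "payload", one argument or row to a line. play_rows: Moves the arm, as the interface text tells. Its arguments: {"type":"object","properties":{"commands":{"type":"array"},"jaw":{"type":"number"}},"required":["commands"]}

```bash
mkdir -p pics; cat > h.py <<'E'
import numpy as np,cv2,json
from plant import bot
def snap(cam,name,crop=None,scale=1):
    c=bot.capture(cam); im=cv2.cvtColor(np.asarray(c["pixels"]),cv2.COLOR_RGB2BGR)
    cv2.imwrite(f"pics/{name}_raw.png",im)
    json.dump({k:np.asarray(c[k]).tolist() for k in("fx","fy","cx","cy","eye","rotation")},open(f"pics/{name}.json","w"))
    if crop: x0,y0,x1,y1=crop; im=im[y0:y1,x0:x1]
    cv2.imwrite(f"pics/{name}.png",cv2.resize(im,None,fx=scale,fy=scale,interpolation=cv2.INTER_CUBIC))
def w(name,u,v,z):
    c=json.load(open(f"pics/{name}.json")); R=np.array(c["rotation"]);e=np.array(c["eye"])
    d=R@np.array([(u-c["cx"])/c["fx"],(v-c["cy"])/c["fy"],1]); return e+d*(z-e[2])/d[2]
def pr(name,p):
    c=json.load(open(f"pics/{name}.json")); R=np.array(c["rotation"]);q=R.T@(np.array(p)-np.array(c["eye"]))
    return q[0]/q[2]*c["fx"]+c["cx"],q[1]/q[2]*c["fy"]+c["cy"]
E
python3 - <<'E'
from h import *
snap("top","top0",None,1.4)
c=json.load(open("pics/top0.json"));print(c)
print({k:np.round(v,3) for k,v in bot.get_obs().items()})
E
```

```text
{'fx': 419.9292398466839, 'fy': 419.9292398466839, 'cx': 281.92740438684564, 'cy': 210.15494276909877, 'eye': [455.42605073291827, -4.632592422813908, 955.7802818823964], 'rotation': [-2.954400809571026, -0.02074274942208576, -1.5698818283720932]}
{'time': np.float64(0.05), 'joint_positions': array([-1.248,  0.343,  1.525, -0.   ,  1.275, -0.146]), 'dq': array([ 0.001, -0.001, -0.001,  0.002, -0.   , -0.001]), 'tau': array([ 3.0000e-03, -4.3242e+01, -2.4499e+01,  7.2000e-02,  5.2000e-02,
       -0.0000e+00]), 'tool_pos': array([ 237.079, -468.007,  251.038]), 'tcp_rot': array([-3.14 , -0.   ,  0.469]), 'contact_force': array([-0.329, -0.208, -0.497]), 'moment': array([0.001, 0.04 , 0.001]), 'finger_force': np.float64(0.0), 'grip_width': np.float64(92.051)}
```

View pics/top0.png

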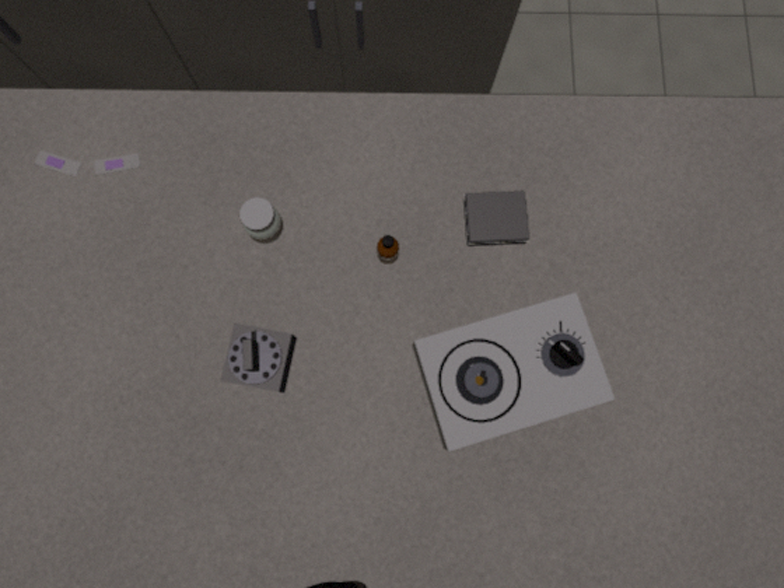

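The top view shows the stand with rotor at about (254,355)/1.4, the hub at (480,380)/1.4, the dial at (563,353)/1.4 and its long mark at (561,326)/1.4. I'll look closer at the same frame.

```bash
sed -i 's/R=np.array(c\["rotation"\])/R=Rt.from_euler("xyz",c["rotation"]).as_matrix()/; s/^from plant/from scipy.spatial.transform import Rotation as Rt\nfrom plant/' h.py
python3 - <<'E'
from h import *
im=cv2.imread("pics/top0_raw.png")
a=cv2.resize(im[205:325,292:442],None,fx=5,fy=5,interpolation=cv2.INTER_CUBIC)
b=cv2.resize(im[222:292,150:220],None,fx=5,fy=5,interpolation=cv2.INTER_CUBIC)
cv2.imwrite("pics/c1.png",cv2.convertScaleAbs(a,alpha=1.5)) 
d=lambda u,v,z:np.round(w("top0",u/1.4,v/1.4,z),1)
print("dial",d(563,353,80),"hub",d(480,380,90),"rotor top",d(250,352,113),"disc",d(255,357,63),"bottle",d(388,240,85),"box",d(497,217,30),"jar",d(258,212,75))
E
```

```text
dial [ 533.  -274.8   80. ] hub [ 492.3 -147.4   90. ] rotor top [530.3 184.2 113. ] disc [527.2 187.6  63. ] bottle [705.  -12.2  85. ] box [ 761.3 -192.4   30. ] jar [751.7 190.5  75. ]
```

View pics/c1.png

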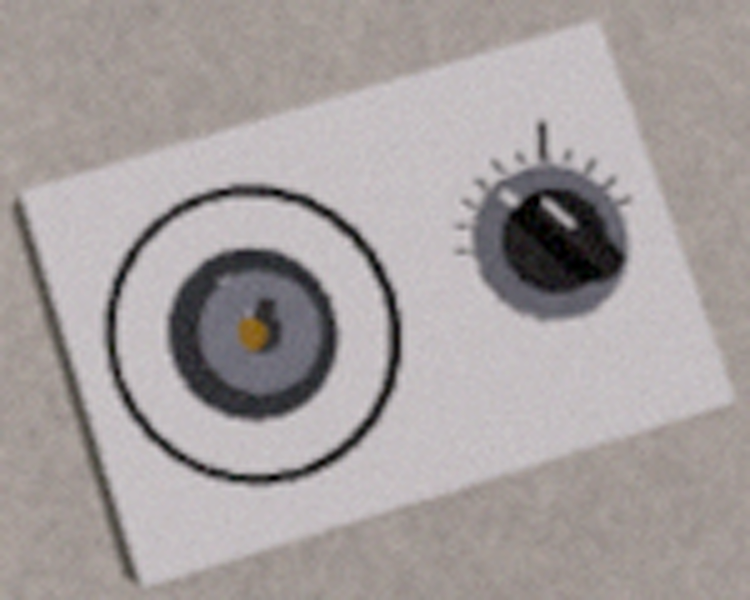

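The crop shows the deck corners at (20,190), (598,22), (735,400) and (142,585), and the long mark running (543,122)-(543,158). The bar points up-left, about 50° counterclockwise of that mark. The keyway points up and slightly right, to (268,300).

```bash

python3 - <<'E'
from h import *
d=lambda u,v,z:w("top0",292+u/5-.4,205+v/5-.4,z)[:2]
C=[d(*p,70) for p in[(20,190),(598,22),(735,400),(142,585)]]
c=np.mean(C,0); ex=(C[0]+C[1]-C[2]-C[3]); yaw=np.arctan2(ex[1],ex[0])
print("size",np.linalg.norm(C[0]-C[1]),np.linalg.norm(C[1]-C[2]),"c",c,"yaw",yaw)
R=np.array([[np.cos(yaw),-np.sin(yaw)],[np.sin(yaw),np.cos(yaw)]])
hub=c+R@[0,55];dial=c+R@[0,-78];print("hub",hub,"dial",dial)
print("hub top meas",d(266,330,90), "seal centre",d(254,334,76))
L=d(543,122,70)-dial;print("long yaw",np.arctan2(L[1],L[0]),np.linalg.norm(L))
a=d(540,198,112);b=d(575,225,112);v=a-b;print("ptr line yaw",np.arctan2(v[1],v[0]),a-dial,b-dial)
k=d(268,300,90)-d(264,333,90);print("key yaw",np.arctan2(k[1],k[0]),np.linalg.norm(k))
for n,p in(("dial",dial),("hub",hub)):print(n,np.linalg.norm(p),np.arctan2(p[1],p[0]))
E
```

```text
size 261.19391299862895 168.10913332656912 c [ 509.53332297 -201.61988015] yaw 0.2939019236294939
hub [ 493.60042615 -148.97823505] dial [ 532.12906757 -276.2753041 ]
hub top meas [ 494.0076966  -151.44002437] seal centre [ 492.9723995  -148.75700187]
long yaw 0.00012456308267768925 51.271047873794515
ptr line yaw 0.8977740410390936 [14.10758277 15.72041592] [3.20436693 2.0432743 ]
key yaw -0.1484959665961722 13.586837466632991
dial 599.5743391831298 -0.4788803219730266
hub 515.5927610143924 -0.29312522574872446
```

{"api": "play_rows", "payload": {
  "commands": [
    {"x": 0.044, "y": -0.005, "z": 0.005, "twist": -3},
    {"x": 0.088, "y": -0.01, "z": 0.012, "twist": -6},
    {"x": 0.131, "y": -0.014, "z": 0.024, "twist": -9},
    {"x": 0.175, "y": -0.019, "z": 0.036, "twist": -12},
    {"x": 0.219, "y": -0.024, "z": 0.048, "twist": -16},
    {"x": 0.263, "y": -0.029, "z": 0.06, "twist": -20},
    {"x": 0.306, "y": -0.033, "z": 0.071, "twist": -24.7},
    {"x": 0.35, "y": -0.038, "z": 0.082, "twist": -24.7}
  ],
  "jaw": 0.3
}}

```text
time: 0.85
tool_pos: [533.4, -275.0, 168.7]
tcp_rot: [-3.141, 0.0, 0.902]
contact_force: [0.6, 0.2, -0.6]
grip_width: 64.2
finger_force: 0.0
```

```bash

python3 - <<'E'
from h import *
snap("wrist","w1",None,1.4);snap("top","top1")
o=bot.get_obs();print(o["time"],o["tool_pos"],o["tcp_rot"],o["joint_positions"],o["grip_width"])
c=json.load(open("pics/w1.json"));print(c)
E
```

```text
0.95 [ 535.04679088 -272.24560363  167.18245679] [-3.13838849e+00 -1.25467380e-03  9.04884305e-01] [-0.5990149   0.55383226  1.42457151  0.00159474  1.16630247  0.06626521] 64.73107796729225
{'fx': 377.85703653777085, 'fy': 377.85703653777085, 'cx': 277.9829375865476, 'cy': 206.00660006007357, 'eye': [578.8588697407316, -216.3707528122873, 301.97176114633373], 'rotation': [2.8576547635035983, 0.002344903483951777, -0.6694620486843621]}
```

View pics/w1.png

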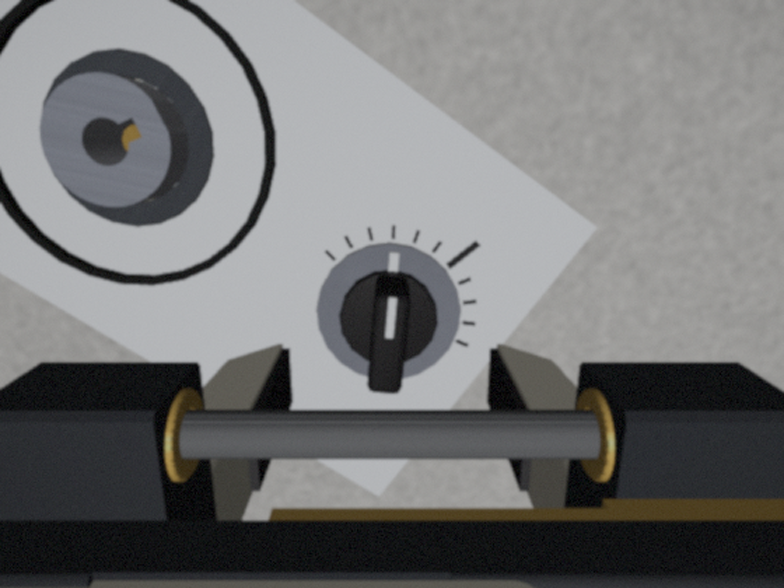

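The wrist view shows the bar top from (391,293) to (386,388), the hub bore at (105,140), the long mark at (450,265)-(478,244), and the skirt line at (394,255-272).

```bash

python3 - <<'E'
from h import *
d=lambda u,v,z:w("w1",u/1.4,v/1.4,z)[:2]
ang=lambda v:np.arctan2(v[1],v[0])
a=d(391,294,112);b=d(385,389,112);print("bar",a,b,(a+b)/2,np.linalg.norm(a-b),ang(a-b))
l1=d(478,244,70);l0=d(450,265,70);c=(a+b)/2;print("long",ang(l1-l0),ang(l1-c),ang(l0-c))
print("skirt line",ang(d(394,254,80)-c),"top line",ang(d(392,298,112)-d(389,337,112)))
k0=d(107,141,90);print("hub",d(107,139,90),"key",ang(d(136,121,90)-k0))
o=bot.get_obs();print(o["time"],o["tool_pos"],o["tcp_rot"],o["contact_force"])
E
```

```text
bar [ 543.28735332 -261.70457959] [ 517.05294562 -291.08648448] [ 530.17014947 -276.39553203] 39.389598651822375 0.8419309187859848
long 0.00023647330984561033 -0.02192496765896253 -0.0318611121260036
skirt line 0.8126611887986476 top line 0.8295056424457954
hub [ 491.89506457 -149.89614208] key -0.12633495379484702
0.95 [ 535.04679088 -272.24560363  167.18245679] [-3.13838849e+00 -1.25467380e-03  9.04884305e-01] [ 0.82850834  0.31674287 -1.08850192]
```

{"api": "play_rows", "payload": {
  "commands": [
    {"x": 0, "y": 0, "z": 0, "twist": 1},
    {"x": 0, "y": 0, "z": 0, "twist": 2},
    {"x": 0, "y": 0, "z": 0, "twist": 3.5},
    {"x": 0, "y": 0, "z": 0.01, "twist": 3.5},
    {"x": 0, "y": 0, "z": 0.02, "twist": 3.5},
    {"x": 0, "y": 0, "z": 0.03, "twist": 3.5},
    {"x": 0, "y": 0, "z": 0.03, "twist": 3.5},
    {"x": 0, "y": 0, "z": 0.03, "twist": 3.5}
  ]
}}

```text
time: 1.75
tool_pos: [532.1, -276.3, 139.2]
tcp_rot: [-3.141, 0.0, 0.839]
contact_force: [0.7, 0.6, 1.1]
grip_width: 64.0
finger_force: 0.0
```

{"api": "play_rows", "payload": {
  "commands": [
    {"x": 0, "y": 0, "z": 0.01, "twist": 0},
    {"x": 0, "y": 0, "z": 0.02, "twist": 0},
    {"x": 0, "y": 0, "z": 0.03, "twist": 0},
    {"x": 0, "y": 0, "z": 0.03, "twist": 0},
    {"x": 0, "y": 0, "z": 0.03, "twist": 0},
    {"x": 0, "y": 0, "z": 0.03, "twist": 0},
    {"x": 0, "y": 0, "z": 0.03, "twist": 0},
    {"x": 0, "y": 0, "z": 0.03, "twist": 0}
  ]
}}

```text
time: 2.55
tool_pos: [532.5, -276.5, 110.1]
tcp_rot: [3.141, -0.0, 0.839]
contact_force: [0.3, -0.5, 0.1]
grip_width: 64.0
finger_force: 0.0
```

{"api": "play_rows", "payload": {
  "commands": [
    {"x": 0, "y": 0, "z": 0, "twist": 0},
    {"x": 0, "y": 0, "z": 0, "twist": 0},
    {"x": 0, "y": 0, "z": 0, "twist": 0},
    {"x": 0, "y": 0, "z": 0, "twist": 0},
    {"x": 0, "y": 0, "z": 0, "twist": 0},
    {"x": 0, "y": 0, "z": 0, "twist": 0},
    {"x": 0, "y": 0, "z": 0, "twist": 0},
    {"x": 0, "y": 0, "z": 0, "twist": 0}
  ],
  "jaw": 1
}}

```text
time: 3.35
tool_pos: [532.0, -276.1, 109.7]
tcp_rot: [-3.141, 0.0, 0.839]
contact_force: [-2.3, 0.8, 1.8]
grip_width: 13.5
finger_force: 29.9
```

{"api": "play_rows", "payload": {
  "commands": [
    {"x": 0, "y": 0, "z": 0, "twist": 6},
    {"x": 0, "y": 0, "z": 0, "twist": 13},
    {"x": 0, "y": 0, "z": 0, "twist": 20},
    {"x": 0, "y": 0, "z": 0, "twist": 27},
    {"x": 0, "y": 0, "z": 0, "twist": 34},
    {"x": 0, "y": 0, "z": 0, "twist": 41},
    {"x": 0, "y": 0, "z": 0, "twist": 46},
    {"x": 0, "y": 0, "z": 0, "twist": 48}
  ]
}}

```text
time: 4.15
tool_pos: [532.4, -277.1, 109.7]
tcp_rot: [3.14, -0.001, -0.002]
contact_force: [0.2, -1.4, -0.7]
grip_width: 13.9
finger_force: 29.9
```

{"api": "play_rows", "payload": {
  "commands": [
    {"x": 0, "y": 0, "z": 0, "twist": 0},
    {"x": 0, "y": 0, "z": 0, "twist": 0},
    {"x": 0, "y": 0, "z": 0, "twist": 0},
    {"x": 0, "y": 0, "z": 0, "twist": 0},
    {"x": 0, "y": 0, "z": 0, "twist": 0},
    {"x": 0, "y": 0, "z": 0, "twist": 0},
    {"x": 0, "y": 0, "z": 0, "twist": 0},
    {"x": 0, "y": 0, "z": 0, "twist": 0}
  ]
}}

```text
time: 4.95
tool_pos: [532.4, -277.1, 109.7]
tcp_rot: [3.14, -0.0, 0.002]
contact_force: [1.3, -6.1, -2.2]
grip_width: 13.7
finger_force: 29.9
```

```bash

python3 - <<'E'
from h import *
snap("wrist","w2",(180,120,380,290),4)
o=bot.get_obs();print(o["time"],o["tool_pos"],o["tcp_rot"],o["joint_positions"],o["grip_width"],o["moment"])
E
```

```text
5.0 [ 532.39814158 -277.06620023  109.75956721] [ 3.14023110e+00 -4.72503969e-04  1.62257759e-03] [-6.07068282e-01  6.15089576e-01  1.49052893e+00 -9.84964183e-04
  1.03480819e+00  9.62608307e-01] 13.79757562499681 [-0.91851868  0.03630238  0.00386603]
```

View pics/w2.png

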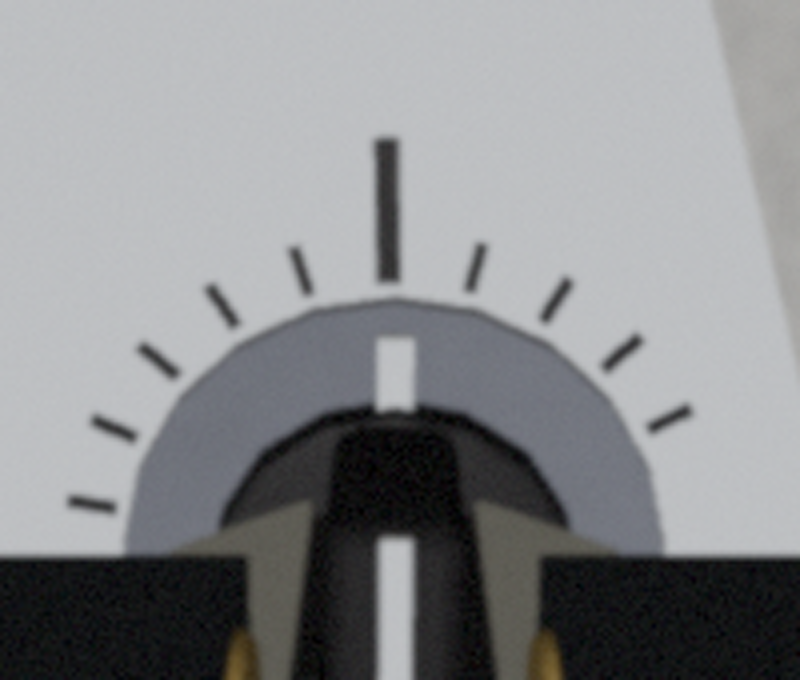

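The long mark runs (387,140)-(388,282) and the pointer's skirt line is at (395,340)-(396,410). They are nearly in line, so I'll fit the angles.

```bash

python3 - <<'E'
from h import *
from scipy.optimize import least_squares
d=lambda u,v,z:w("w2",180+u/4-.375,120+v/4-.375,z)[:2]
ang=lambda v:np.arctan2(v[1],v[0])
M={-6:((70,500),(115,508)),-5:((94,420),(134,437)),-4:((142,347),(175,375)),-3:((209,287),(235,324)),-2:((294,249),(308,293)),-1+0:None}
# marks CCW (index negative) -> yaw positive; inner/outer ends
M={-5:((70,501),(115,508)),-4:((94,420),(134,437)),-3:((142,347),(175,375)),-2:((209,287),(235,324)),-1:((294,249),(308,293)),0:((386,140),(388,282)),1:((483,245),(470,290)),2:((570,281),(545,320)),3:((640,338),(605,368)),4:((690,409),(650,430))}
def f(p):
    r=[]
    for i,(a,b) in M.items():
        t=p[2]-.275*i; n=np.array([-np.sin(t),np.cos(t)])
        r+=[n@(d(*a,70)-p[:2]),n@(d(*b,70)-p[:2])]
    return r
s=least_squares(f,[532,-277,0]);print("centre,long yaw",s.x,np.std(s.fun))
p=[d(395,338,80),d(395,410,80)];q=[d(396,540,112),d(396,675,112)]
for a,b in(p,q):print("line",a,b,ang(a-b),ang(a-s.x[:2]))
E
```

```text
centre,long yaw [ 5.28727297e+02 -2.77385501e+02  1.66446452e-02] 0.06095409696892722
line [ 559.58905519 -277.49957682] [ 551.06677326 -277.50807553] 0.0009972334061648918 -0.003696315923908251
line [ 549.02142058 -277.51048353] [ 534.92886031 -277.52714538] 0.0011823143065442998 -0.006158455612313306
```

{"api": "play_rows", "payload": {
  "commands": [
    {"x": 0, "y": 0, "z": 0, "twist": -1},
    {"x": 0, "y": 0, "z": 0, "twist": -1},
    {"x": 0, "y": 0, "z": 0, "twist": -1},
    {"x": 0, "y": 0, "z": 0, "twist": -1},
    {"x": 0, "y": 0, "z": 0, "twist": -1},
    {"x": 0, "y": 0, "z": 0, "twist": -1},
    {"x": 0, "y": 0, "z": 0, "twist": -1},
    {"x": 0, "y": 0, "z": 0, "twist": -1}
  ]
}}

```text
time: 5.8
tool_pos: [532.4, -277.1, 109.8]
tcp_rot: [3.14, -0.0, 0.019]
contact_force: [0.6, -5.5, -3.0]
grip_width: 14.1
finger_force: 29.9
```

{"api": "play_rows", "payload": {
  "commands": [
    {"x": 0, "y": 0, "z": 0, "twist": 0},
    {"x": 0, "y": 0, "z": 0, "twist": 0},
    {"x": 0, "y": 0, "z": 0, "twist": 0},
    {"x": 0, "y": 0, "z": 0, "twist": 0},
    {"x": 0, "y": 0, "z": 0, "twist": 0},
    {"x": 0, "y": 0, "z": -0.01, "twist": 0},
    {"x": 0, "y": 0, "z": -0.03, "twist": 0},
    {"x": 0, "y": 0, "z": -0.06, "twist": 0}
  ],
  "jaw": 0.3
}}

```text
time: 6.6
tool_pos: [531.6, -275.8, 169.6]
tcp_rot: [-3.14, 0.003, 0.019]
contact_force: [-0.1, -0.7, -0.3]
grip_width: 63.7
finger_force: 0.0
```

{"api": "play_rows", "payload": {
  "commands": [
    {"x": 0, "y": 0, "z": -0.03, "twist": 0},
    {"x": 0, "y": 0, "z": -0.05, "twist": 0},
    {"x": 0, "y": 0, "z": -0.05, "twist": 0},
    {"x": 0, "y": 0, "z": -0.05, "twist": 0},
    {"x": 0, "y": 0, "z": -0.05, "twist": 0},
    {"x": 0, "y": 0, "z": -0.05, "twist": 0},
    {"x": 0, "y": 0, "z": -0.05, "twist": 0},
    {"x": 0, "y": 0, "z": -0.05, "twist": 0}
  ],
  "jaw": 0.3
}}

```text
time: 7.4
tool_pos: [532.2, -276.3, 219.1]
tcp_rot: [-3.141, 0.001, 0.018]
contact_force: [-0.2, 0.2, -0.7]
grip_width: 64.3
finger_force: 0.0
```

```bash

python3 - <<'E'
from h import *
snap("wrist","w3",None,1.4)
o=bot.get_obs();print(o["time"],o["tool_pos"],o["tcp_rot"],o["joint_positions"],o["grip_width"],o["moment"])
im=cv2.imread("pics/top0_raw.png")
b=cv2.resize(im[222:292,150:220],None,fx=5,fy=5,interpolation=cv2.INTER_CUBIC)
b=cv2.convertScaleAbs(b,alpha=1.5)
i3=cv2.imread("pics/w3_raw.png");c=cv2.resize(i3[100:270,190:370],None,fx=2.4,fy=2.4,interpolation=cv2.INTER_CUBIC)
out=np.zeros((410,800,3),np.uint8);out[:350,:350]=b;out[:408,360:360+432]=c
cv2.imwrite("pics/c2.png",out)
E
```

```text
7.45 [ 532.22192758 -276.28633329  219.29388976] [-3.14124707e+00  5.72848841e-04  1.84697609e-02] [-6.06550582e-01  5.04647464e-01  1.35763028e+00 -5.73347716e-05
  1.27998167e+00  9.45792541e-01] 63.83788404386566 [-0.00418236  0.04469917 -0.03401228]
```

View pics/c2.png

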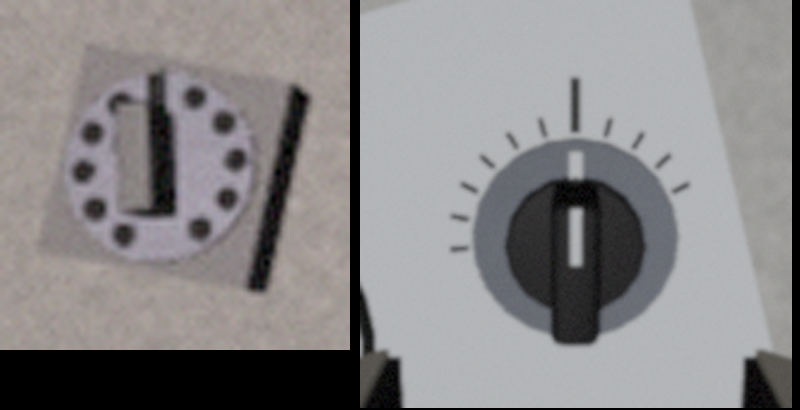

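The dial pointer now sits on the long mark: mark at x=575, pointer line at 575-576. In the left crop the rotor bar's top runs (133,105)-(137,211) with its rib pointing up. Next I'll look at the hub from close by.

{"api": "play_rows", "payload": {
  "commands": [
    {"x": -0.007, "y": -0.025, "z": 0, "twist": 2},
    {"x": -0.015, "y": -0.05, "z": 0, "twist": 4},
    {"x": -0.022, "y": -0.075, "z": 0, "twist": 6},
    {"x": -0.03, "y": -0.1, "z": 0, "twist": 8.5},
    {"x": -0.037, "y": -0.127, "z": 0, "twist": 8.5},
    {"x": -0.037, "y": -0.127, "z": 0, "twist": 8.5},
    {"x": -0.037, "y": -0.127, "z": 0, "twist": 8.5},
    {"x": -0.037, "y": -0.127, "z": 0, "twist": 8.5}
  ]
}}

```text
time: 8.25
tool_pos: [493.3, -150.8, 219.8]
tcp_rot: [3.141, -0.001, -0.13]
contact_force: [0.3, 0.6, -0.9]
grip_width: 64.4
finger_force: 0.0
```

```bash

python3 - <<'E'
from h import *
snap("wrist","w4",(180,100,380,250),4)
o=bot.get_obs();print(o["time"],o["tool_pos"],o["tcp_rot"],o["joint_positions"],o["grip_width"])
d=lambda u,v,z:w("top0",150+u/5-.4,222+v/5-.4,z)[:2]
ang=lambda v:np.arctan2(v[1],v[0])
q=[d(*p,113) for p in[(118,105),(148,105),(152,210),(122,212)]]
print("bar",np.mean(q,0),ang(q[0]+q[1]-q[2]-q[3]),np.linalg.norm(q[0]-q[3]),np.linalg.norm(q[0]-q[1]))
c=d(160,164,63);print("disc",c,"rib",ang(d(156,75,67)-c))
print(json.load(open("pics/w4.json"))["eye"])
E
```

```text
8.3 [ 493.27004418 -150.90492913  219.66604788] [ 3.14119688e+00 -3.12904794e-04 -1.30597885e-01] [-4.45381284e-01  3.53699635e-01  1.60018254e+00 -3.01333204e-04
  1.18729043e+00  1.25612568e+00] 64.28177141908715
bar [526.8379975  188.00391611] 0.0847977491233671 42.73727861451932 11.958667494528168
disc [528.4695635  188.79993206] rib 0.06746501907364448
[566.5172473435482, -160.6486725250411, 353.13976078575996]
```

View pics/w4.png

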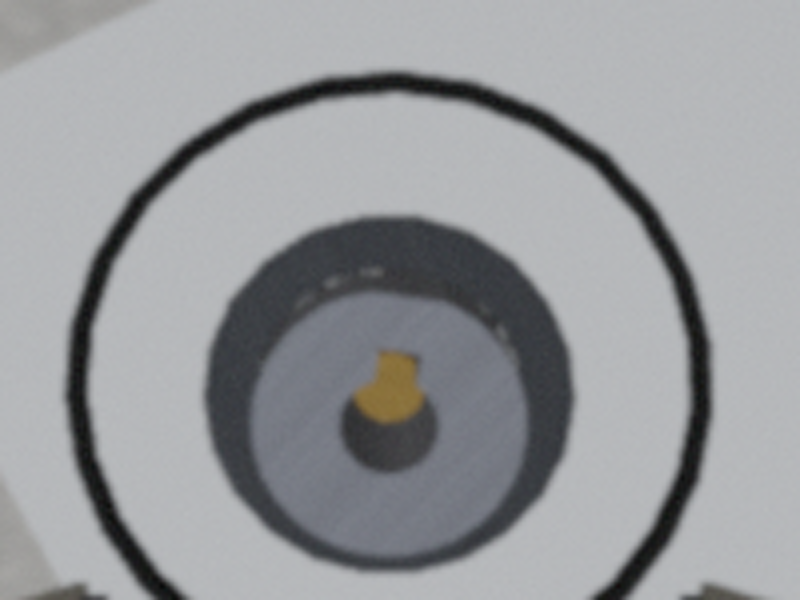

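The bore centre is at (389,424) and the keyway end is at (398,354).

```bash

python3 - <<'E'
from h import *
d=lambda u,v,z:w("w4",180+u/4-.375,100+v/4-.375,z)[:2]
ang=lambda v:np.arctan2(v[1],v[0])
c=d(389,424,90);print(c,"key",ang(d(398,354,90)-c),np.linalg.norm(d(398,354,90)-c),np.linalg.norm(d(250,424,90)-d(527,424,90)))
o=bot.get_obs();print(o["tool_pos"])
E
```

```text
[ 490.90224938 -150.23779531] key -0.25468580659362416 13.136383238876407 50.21314321052329
[ 493.27004418 -150.90492913  219.66604788]
```

{"api": "play_rows", "payload": {
  "commands": [
    {"x": -0.001, "y": -0.045, "z": 0, "twist": -1},
    {"x": -0.003, "y": -0.093, "z": 0, "twist": -3},
    {"x": -0.004, "y": -0.141, "z": 0, "twist": -5},
    {"x": -0.006, "y": -0.19, "z": 0, "twist": -7},
    {"x": -0.008, "y": -0.239, "z": 0, "twist": -9},
    {"x": -0.009, "y": -0.285, "z": 0, "twist": -11},
    {"x": -0.01, "y": -0.32, "z": 0, "twist": -12},
    {"x": -0.01, "y": -0.34, "z": 0, "twist": -12}
  ]
}}

```text
time: 9.1
tool_pos: [527.5, 190.6, 219.3]
tcp_rot: [-3.141, -0.0, 0.082]
contact_force: [0.0, -1.7, -0.4]
grip_width: 64.2
finger_force: 0.0
```

{"api": "play_rows", "payload": {
  "commands": [
    {"x": 0, "y": 0, "z": 0, "twist": 0},
    {"x": 0, "y": 0, "z": 0, "twist": 0},
    {"x": 0, "y": 0, "z": 0, "twist": 0},
    {"x": 0, "y": 0, "z": 0, "twist": 0},
    {"x": 0, "y": 0, "z": 0, "twist": 0},
    {"x": 0, "y": 0, "z": 0, "twist": 0},
    {"x": 0, "y": 0, "z": 0, "twist": 0},
    {"x": 0, "y": 0, "z": 0, "twist": 0}
  ]
}}

```text
time: 9.9
tool_pos: [527.1, 188.3, 219.8]
tcp_rot: [3.141, -0.0, 0.079]
contact_force: [0.2, 0.7, -0.1]
grip_width: 64.2
finger_force: 0.0
```

```bash

python3 - <<'E'
from h import *
snap("wrist","w5",(180,110,380,260),4)
o=bot.get_obs();print(o["time"],o["tool_pos"],o["tcp_rot"],o["joint_positions"],o["grip_width"])
E
```

```text
9.95 [527.05697044 188.34364947 219.73367367] [ 3.14148478e+00 -8.94082217e-05  7.95608626e-02] [ 2.06340345e-01  4.31677243e-01  1.47742400e+00 -1.25428520e-04
  1.23241637e+00  1.69761745e+00] 64.25813186093824
```

View pics/w5.png

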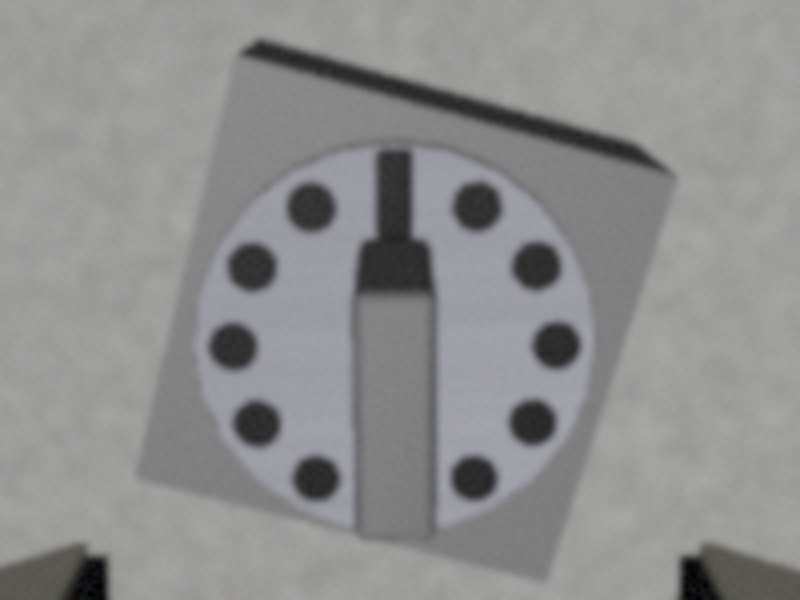

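The rotor bar's top runs (395,293)-(396,535) and the rib is at (394,150-240), already aligned with the tool.

```bash

python3 - <<'E'
from h import *
d=lambda u,v,z:w("w5",180+u/4-.375,110+v/4-.375,z)[:2]
ang=lambda v:np.arctan2(v[1],v[0])
a=d(395,293,113);b=d(396,536,113);print((a+b)/2,ang(a-b),np.linalg.norm(a-b))
c=d(395,338,63);print("disc",c,"rib",ang(d(394.5,150,67)-c))
E
```

```text
[525.39864427 187.65285995] 0.08288516372185731 42.37870199995521
disc [526.13230935 187.72217392] rib 0.08152712345985229
```

{"api": "play_rows", "payload": {
  "commands": [
    {"x": 0.001, "y": 0, "z": 0.02, "twist": 0},
    {"x": 0.001, "y": 0, "z": 0.05, "twist": 0},
    {"x": 0.001, "y": 0, "z": 0.08, "twist": 0},
    {"x": 0.001, "y": 0, "z": 0.105, "twist": 0},
    {"x": 0.001, "y": 0, "z": 0.12, "twist": 0},
    {"x": 0.001, "y": 0, "z": 0.125, "twist": 0},
    {"x": 0.001, "y": 0, "z": 0.125, "twist": 0},
    {"x": 0.001, "y": 0, "z": 0.125, "twist": 0}
  ]
}}

```text
time: 10.75
tool_pos: [528.7, 188.6, 95.6]
tcp_rot: [-3.142, -0.002, 0.08]
contact_force: [0.5, 0.4, 0.5]
grip_width: 64.2
finger_force: 0.0
```

{"api": "play_rows", "payload": {
  "commands": [
    {"x": 0, "y": 0, "z": 0, "twist": 0},
    {"x": 0, "y": 0, "z": 0, "twist": 0},
    {"x": 0, "y": 0, "z": 0, "twist": 0},
    {"x": 0, "y": 0, "z": 0, "twist": 0},
    {"x": 0, "y": 0, "z": 0, "twist": 0},
    {"x": 0, "y": 0, "z": 0, "twist": 0},
    {"x": 0, "y": 0, "z": 0, "twist": 0},
    {"x": 0, "y": 0, "z": 0, "twist": 0}
  ],
  "jaw": 1
}}

```text
time: 11.55
tool_pos: [528.1, 188.4, 94.7]
tcp_rot: [3.141, 0.0, 0.08]
contact_force: [-0.2, 0.3, 0.6]
grip_width: 14.1
finger_force: 30.0
```

{"api": "play_rows", "payload": {
  "commands": [
    {"x": 0, "y": 0, "z": -0.01, "twist": 0},
    {"x": 0, "y": 0, "z": -0.03, "twist": 0},
    {"x": 0, "y": 0, "z": -0.05, "twist": 0},
    {"x": 0, "y": 0, "z": -0.07, "twist": 0},
    {"x": 0, "y": 0, "z": -0.09, "twist": 0},
    {"x": 0, "y": 0, "z": -0.1, "twist": 0},
    {"x": 0, "y": 0, "z": -0.1, "twist": 0},
    {"x": 0, "y": 0, "z": -0.1, "twist": 0}
  ]
}}

```text
time: 12.35
tool_pos: [527.6, 188.4, 194.1]
tcp_rot: [3.141, 0.001, 0.08]
contact_force: [-0.3, 0.6, -2.8]
grip_width: 13.7
finger_force: 30.0
```

```bash

python3 - <<'E'
from h import *
snap("wrist","w6",(180,110,380,260),4)
o=bot.get_obs();print(o["time"],o["tool_pos"],o["tcp_rot"],o["grip_width"],o["contact_force"],o["moment"])
E
```

```text
12.4 [527.41471438 188.32216444 193.60612753] [3.14123171e+00 2.08157518e-03 7.95521081e-02] 14.371723844744464 [ 0.76122195 -0.00487551 -3.03654672] [ 0.06605386 -0.00453295  0.02428625]
```

View pics/w6.png

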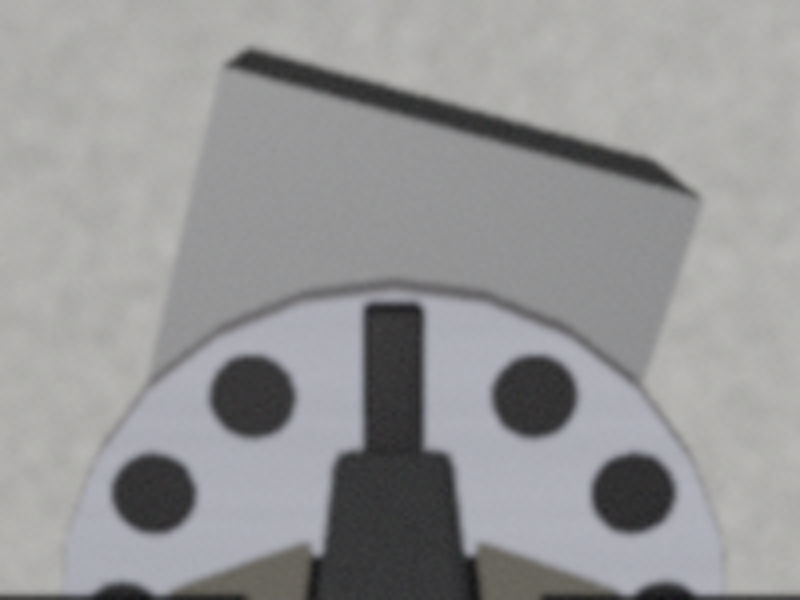

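The rib is at x=394, still aligned with the tool. I'll carry it over the hub.

{"api": "play_rows", "payload": {
  "commands": [
    {"x": -0.005, "y": 0.025, "z": 0, "twist": 1},
    {"x": -0.011, "y": 0.06, "z": 0, "twist": 3},
    {"x": -0.018, "y": 0.1, "z": 0, "twist": 6},
    {"x": -0.026, "y": 0.14, "z": 0, "twist": 8},
    {"x": -0.033, "y": 0.18, "z": 0, "twist": 10},
    {"x": -0.041, "y": 0.22, "z": 0, "twist": 13},
    {"x": -0.048, "y": 0.26, "z": 0, "twist": 15},
    {"x": -0.054, "y": 0.295, "z": 0, "twist": 17}
  ]
}}

```text
time: 13.2
tool_pos: [496.7, -111.6, 193.7]
tcp_rot: [-3.142, 0.002, -0.219]
contact_force: [0.3, -0.2, -2.7]
grip_width: 13.9
finger_force: 30.0
```

```bash

python3 - <<'E'
from h import *
d=lambda u,v,z:w("w6",180+u/4-.375,110+v/4-.375,z)[:2]
r=d(394,284,194-6.7-25)-np.array([527.5,188.3]);print(r, r@[.9968,.0794]-40)
E
```

```text
[37.47048098  2.85131797] -2.4230299152264507
```

{"api": "play_rows", "payload": {
  "commands": [
    {"x": 0.002, "y": 0.02, "z": 0, "twist": 1},
    {"x": 0.0035, "y": 0.034, "z": 0, "twist": 2.2},
    {"x": 0.0042, "y": 0.04, "z": 0.0, "twist": 2.2},
    {"x": 0.0042, "y": 0.04, "z": 0.01, "twist": 2.2},
    {"x": 0.0042, "y": 0.04, "z": 0.02, "twist": 2.2},
    {"x": 0.0042, "y": 0.04, "z": 0.02, "twist": 2.2},
    {"x": 0.0042, "y": 0.04, "z": 0.02, "twist": 2.2},
    {"x": 0.0042, "y": 0.04, "z": 0.02, "twist": 2.2}
  ]
}}

```text
time: 14.0
tool_pos: [493.4, -149.3, 174.9]
tcp_rot: [3.142, -0.0, -0.255]
contact_force: [0.4, 0.6, -2.7]
grip_width: 13.7
finger_force: 30.0
```

{"api": "play_rows", "payload": {
  "commands": [
    {"x": 0, "y": 0, "z": 0.003, "twist": 0},
    {"x": 0, "y": 0, "z": 0.006, "twist": 0},
    {"x": 0, "y": 0, "z": 0.009, "twist": 0},
    {"x": 0, "y": 0, "z": 0.012, "twist": 0},
    {"x": 0, "y": 0, "z": 0.014, "twist": 0},
    {"x": 0, "y": 0, "z": 0.016, "twist": 0},
    {"x": 0, "y": 0, "z": 0.018, "twist": 0},
    {"x": 0, "y": 0, "z": 0.018, "twist": 0}
  ]
}}

```text
time: 14.8
tool_pos: [493.1, -149.8, 156.4]
tcp_rot: [-3.142, 0.0, -0.256]
contact_force: [-0.8, -0.0, -1.9]
grip_width: 14.2
finger_force: 30.0
```

{"api": "play_rows", "payload": {
  "commands": [
    {"x": 0, "y": 0, "z": 0.001, "twist": 0},
    {"x": 0, "y": 0, "z": 0.002, "twist": 0},
    {"x": 0, "y": 0, "z": 0.003, "twist": 0},
    {"x": 0, "y": 0, "z": 0.004, "twist": 0},
    {"x": 0, "y": 0, "z": 0.005, "twist": 0},
    {"x": 0, "y": 0, "z": 0.006, "twist": 0},
    {"x": 0, "y": 0, "z": 0.006, "twist": 0},
    {"x": 0, "y": 0, "z": 0.006, "twist": 0}
  ]
}}

```text
time: 15.6
tool_pos: [493.2, -149.9, 150.7]
tcp_rot: [3.142, -0.0, -0.256]
contact_force: [0.1, 0.3, -2.8]
grip_width: 13.7
finger_force: 30.0
```

{"api": "play_rows", "payload": {
  "commands": [
    {"x": 0, "y": 0, "z": 0.002, "twist": 0},
    {"x": 0, "y": 0, "z": 0.004, "twist": 0},
    {"x": 0, "y": 0, "z": 0.006, "twist": 0},
    {"x": 0, "y": 0, "z": 0.008, "twist": 0},
    {"x": 0, "y": 0, "z": 0.01, "twist": 0},
    {"x": 0, "y": 0, "z": 0.011, "twist": 0},
    {"x": 0, "y": 0, "z": 0.011, "twist": 0},
    {"x": 0, "y": 0, "z": 0.011, "twist": 0}
  ]
}}

```text
time: 16.4
tool_pos: [493.2, -149.9, 139.8]
tcp_rot: [3.142, -0.0, -0.256]
contact_force: [-0.3, -0.4, -2.5]
grip_width: 14.0
finger_force: 30.0
```

{"api": "play_rows", "payload": {
  "commands": [
    {"x": 0, "y": 0, "z": 0.002, "twist": 0},
    {"x": 0, "y": 0, "z": 0.004, "twist": 0},
    {"x": 0, "y": 0, "z": 0.006, "twist": 0},
    {"x": 0, "y": 0, "z": 0.007, "twist": 0},
    {"x": 0, "y": 0, "z": 0.008, "twist": 0},
    {"x": 0, "y": 0, "z": 0.009, "twist": 0},
    {"x": 0, "y": 0, "z": 0.0095, "twist": 0},
    {"x": 0, "y": 0, "z": 0.0095, "twist": 0}
  ]
}}

```text
time: 17.2
tool_pos: [493.4, -150.0, 130.4]
tcp_rot: [3.141, -0.001, -0.256]
contact_force: [-0.6, -0.2, 4.9]
grip_width: 14.0
finger_force: 30.0
```

{"api": "play_rows", "payload": {
  "commands": [
    {"x": 0, "y": 0, "z": 0.0005, "twist": 0},
    {"x": 0, "y": 0, "z": 0.001, "twist": 0},
    {"x": 0, "y": 0, "z": 0.0015, "twist": 0},
    {"x": 0, "y": 0, "z": 0.002, "twist": 0},
    {"x": 0, "y": 0, "z": 0.002, "twist": 0},
    {"x": 0, "y": 0, "z": 0.002, "twist": 0},
    {"x": 0, "y": 0, "z": 0.002, "twist": 0},
    {"x": 0, "y": 0, "z": 0.002, "twist": 0}
  ]
}}

```text
time: 18.0
tool_pos: [493.5, -150.0, 129.6]
tcp_rot: [3.141, -0.002, -0.255]
contact_force: [-3.9, 1.6, 15.3]
grip_width: 13.8
finger_force: 30.0
```

```bash

python3 - <<'E'
from h import *
snap("scene","s1");snap("wrist","w7")
a=cv2.imread("pics/s1_raw.png");b=cv2.imread("pics/w7_raw.png")
cv2.imwrite("pics/c3.png",cv2.resize(np.hstack([a,b]),(800,300),interpolation=cv2.INTER_AREA))
o=bot.get_obs();print(o["time"],o["tool_pos"],o["grip_width"],o["contact_force"])
E
```

```text
18.1 [ 493.44036612 -149.97605372  129.5821323 ] 13.838648094634166 [-4.46388227  0.8197177  14.58302475]
```

View pics/c3.png

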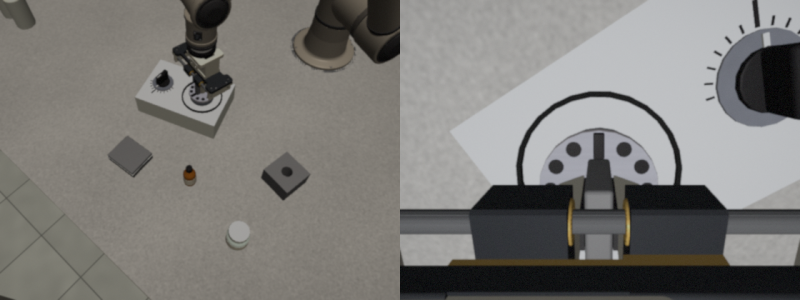

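The rotor is seated on the hub and the other objects are untouched. As a last check on the dial, I'll compare the predicted pointer line with the picture.

```bash

python3 - <<'E'
from h import *
b=cv2.imread("pics/w7_raw.png")
cv2.imwrite("pics/c4.png",cv2.resize(b[0:180,410:560],None,fx=3.3,fy=3.3,interpolation=cv2.INTER_CUBIC))
for r,z in((38,70),(54,70),(22,80),(31,80)):
    print(r,[round(float((t-o)*3.3)) for t,o in zip(pr("w7",[528.7+r,-277.4+.0166*r,z]),(410,0))])
E
```

```text
38 [291, 104]
54 [278, -17]
22 [345, 214]
31 [338, 146]
```

View pics/c4.png

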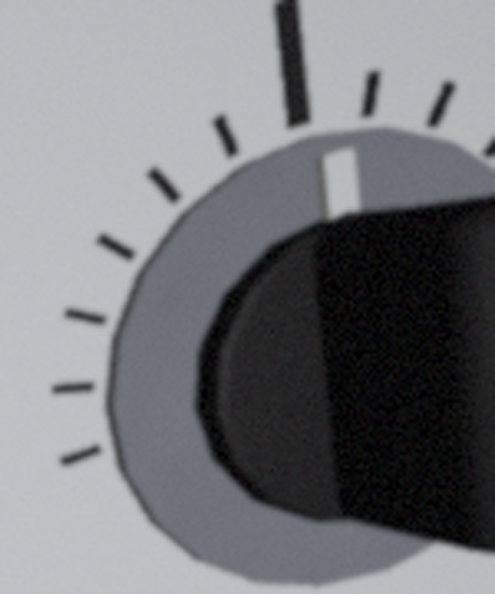

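The pointer line sits where predicted, at (340,150)-(344,215), so the dial is on its mark. I'm handing in.

```bash
python3 -c "
from plant import bot
print(bot.close_job())"
```

```text
the job is handed in; nothing more can be done
None
```

The job is handed in at about 18 s of the 51 s allowed: the dial is on its long mark, the rotor is keyed into the hub and held pressed fully home in the grip (about 15 N at the wrist), and the bottle, slide box and jar were left alone.

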